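# Hang the nursery caddy on the rail and slide it to the red band

## Robot

A 6-joint arm with a two-finger parallel gripper is mounted at the origin on the work surface. World frame = base frame: x ahead of the robot, y to its left, z up, the work surface at z = 0. Lengths are in m, angles in rad, forces in N, time in s.
With the tool pointing down it reaches from about 0.25 to 0.775 m from the base axis. Payload 8.9 kg.
Tool frame: the origin (TCP) lies on the centre line of the jaws, within the pads' length; the fingertips stand 17 mm ahead of it and the grasp point (between the pads) lies 2 mm behind it; z points along the fingers, y is the line along which they close (so a half turn about z gives the same grasp; the last joint's range is limited). The gripper opens to 85 mm and grips with 20 to 120 N. Pads are 22 mm wide; open, the fingers measure 114 mm over their backs; the gripper's body (76 mm by 85 mm) begins 54 mm behind the grasp point. The pads swing forward as they close: fully open they stand 13 mm farther back than shut.
Start: joints at [-1.326, 0.291, -0.153, 1.127, 0, 1.431], TCP at [0.197, -0.487, 0.248] pointing down, gripper open.
Joint ranges: [-2.52, 2.52], [-0.91, 1.74], [-1.3, 1.37], [-1.96, 2.02], [-1.52, 1.47], [-3.14, 3.14]. Speed limits (rad/s): [2.22, 2.22, 2.79, 3.14, 3.14, 3.14].

## Interface

Orientations are given as a unit quaternion [w, x, y, z].
In Python, from bench import telemetry, viewer, job gives the robot as it stands.
- The arm moves only by the tool play_rows, never from a script. Its argument "targets" is a list of rows, each a list of 6 numbers: the shift along the tool's x, y, z in units of 0.5 m (1.0 is 0.5 m), then the turn, a rotation vector about the tool's x, y, z in units of 60 degrees (1.0 is 60 degrees). A call has 1 to 5 rows; each row shifts and turns the commanded pose from where the row before left it, along the tool's axes as they then stand; what a row does not reach is not made up. A row lasts 1/12 s, in which the tool goes at most 41.7 mm and 7.16 degrees, less where a joint would pass 70% of its speed; a pose out of reach is approached as far as the arm can. A call with a number of a shift or a turn outside -1 to 1 is refused whole. A call with a gripper value outside its range is refused whole. "fingers" is the opening, from 0 (shut) to 1 (fully open), set as the call begins (left out, the last holds). The fingers move at their own pace and stop on an object; the grip force is fixed at half the most. Time passes only in rows, so rows that do not move let the fingers close. It gives the time, the measured TCP pose, the force, the opening and the grip force at its end, in the units of the state.
- telemetry.state(): the state, without advancing time (a new reading comes with each control period).
- viewer.get_image(name): name is "scene" or "top"; returns a dict with "frame" (480x640x3 uint8, blue, green, red), "range_z" (480x640 float32, m along the optical axis (not along the pixel's ray), 0 where there is no reading), "camera_matrix" (3x3 intrinsics, pixels), "k1" (the pictures are not rectified: a ray, as slopes to the right and down, at radius r is drawn at 1 + k1 r^2 times it, then the intrinsics apply), "eye" and "rotation" of the camera in the world. Camera axes: x right, y down, z forward; pixel columns grow to the right and rows downward; lengths in m; the calibration is good to about 2 mm. A picture is of the moment at which its call begins.
- job.finish_job(): hands the job in; it is judged then, once.
The state is a dict: "t": time; "joint_positions": joint angles; "dq": joint speeds; "tau": joint torques, N m; "tcp_pos": TCP position; "tool_rot": TCP orientation; "contact_force": force on the tool from outside, world axes, zero at the start; "moment": the same for the moment, N m; "gripper_width": opening from 0.0 (shut) to 1.0 (fully open); "grasp_force": force on a finger pad.
Only numpy, scipy, OpenCV 4.12 (cv2) and the standard library are available. Lean on these libraries where they do the work, as an engineer would, in place of code of your own. Each camera call takes 0.05 s, during which the arm holds its last target. There are 200 camera calls.

## Task

Hang the blue caddy by its hook on the steel rail, gently and about a hand's width to one side of the red band, wherever there is room. Then slide it along the rail, without lifting it off, until the hook sits in the middle of the red band, and leave it hanging there level, still and let go. Leave the dish, the jar, the rattle and the pacifier where they are.

Things in the scene. Friction and masses are not known exactly. Their poses are not given: they have to be found in the camera images.
- caddy: Blue plastic caddy, 0.25 kg, standing upright at first, -x (neck) side facing the robot within about 30 degrees; neck stays on the robot's side. Origin: underside, below saddle and grip; z up. Tray x -32 to +48, y +-65, 50 mm high, open. Neck at its -x side: x -40 to -32, 36 mm wide, up to z 138. A bridge (36 mm wide, z 130 to 138) runs from the neck to the lip at +x.
- caddy_saddle (a point): Point in the hook where the rail's axis lies when the caddy hangs properly (caddy y along the rail): caddy x = y = 0, z 120 mm. Over it, under the bridge, is an inverted-V saddle (sides 35 degrees from level, x -11 to +11 mm, down to z 122) that settles on the bar.
- caddy_lip (a point): Tip of the hook's lip, the lowest point of it: caddy x 20, y 0, z 114 mm; lip 8 mm thick (x 16 to 24), 36 mm wide, hanging from the bridge. The hook is open to +x between lip tip and tray rim (z 50): move the caddy along its own +x, tray passing under the bar and lip over it, then lower it.
- caddy_grip (a point): Point to grasp from above in the white square grip block on the bridge: caddy x = y = 0, z 165 mm. Block 24 x 24 mm, z 138 to 185 mm, sides along caddy x and y.
- rail: Fixed steel rail: round bar of 16 mm diameter along its y axis, bar axis 170 mm above the white top, on two wooden posts (20 mm thick) at y = -250 and +250 mm, each with a foot 100 x 50 mm, 12 mm high. Origin on the white top under the middle of the bar. x points away from the robot. The hook may hang anywhere from y = -170 to +170 mm.
- mark: Red painted band on the rail, 60 mm long, flush with the bar. Origin at the band's middle on the bar's axis; y along the rail, x away from the robot, z up. It is 24 mm longer than the hook is wide, so a centred hook leaves 12 mm of red each side.
- dish: Bystander: round blue ceramic dish, 110 mm across, 40 mm high; origin centre of underside.
- jar: Bystander: closed glass jar, 72 mm across, 100 mm high; origin centre of underside.
- rattle: Bystander: yellow plastic rattle lying flat, 150 mm long along x, 26 mm high; origin on its underside between the two round ends.
- pacifier: Bystander: pink silicone pacifier with a round 52 mm shield, 46 mm high, teat up; origin centre of underside.
There are look-alikes about, which are no part of the job. Several things look just like the caddy: the one meant starts farthest from the robot's base.

How it is judged:
On the way, in this order (a step that is already met when the one before it is completed fails the run):
1. the caddy's hook rests on the rail, its saddle within 7 mm of the bar's axis and at least 70 mm along the rail from the band's middle (x of caddy_saddle in the frame of mark between -0.007 and 0.007 m and z of caddy_saddle in the frame of mark between -0.007 and 0.007 m and (y of caddy_saddle in the frame of mark above 0.07 m or y of caddy_saddle in the frame of mark below -0.07 m) and contact force between caddy and rail above 0.3 N), for 0.2 s.
2. the caddy slides towards the band with its hook still on the rail (saddle within 7 mm of the bar's axis while 60 to 25 mm from the band's middle) (x of caddy_saddle in the frame of mark between -0.007 and 0.007 m and z of caddy_saddle in the frame of mark between -0.007 and 0.007 m and (y of caddy_saddle in the frame of mark between 0.025 and 0.06 m or y of caddy_saddle in the frame of mark between -0.06 and -0.025 m)), for 0.02 s.
At the end, for the whole second after the job is handed in: The caddy hangs free on the rail: saddle within 7 mm of the bar's axis, hook within 12 mm of the band's middle along the rail, tilted less than 0.15 rad, its y axis within 0.12 rad of the rail, at rest, its weight on the rail; dish, jar, rattle and pacifier within 20 mm of their starts (x of caddy_saddle in the frame of mark between -0.007 and 0.007 m and z of caddy_saddle in the frame of mark between -0.007 and 0.007 m and y of caddy_saddle in the frame of mark between -0.012 and 0.012 m and angle between caddy's own z axis and vertical below 0.15 rad and angle between the y axis of caddy and the y axis of mark, either way round below 0.12 rad and linear speed of caddy below 0.02 m/s and angular speed of caddy below 0.2 rad/s and contact force between caddy and rail above 0.5 N and distance of each of dish, jar, rattle, pacifier from where it was at the start of the episode below 0.02 m); the robot touches nothing.
It fails at once if the caddy is banged against the rail (over 30 N) (contact force between caddy and rail above 30 N).
It fails at once if the dish is moved by 20 mm or more (distance of dish from where it was at the start of the episode above 0.02 m).
It fails at once if the jar is moved by 20 mm or more (distance of jar from where it was at the start of the episode above 0.02 m).
It fails at once if the rattle is moved by 20 mm or more (distance of rattle from where it was at the start of the episode above 0.02 m).
It fails at once if the pacifier is moved by 20 mm or more (distance of pacifier from where it was at the start of the episode above 0.02 m).
It also fails if it takes over 48 s, if anything falls off the work surface, if the arm or the gripper's body presses on something with over 40 N, if the wrist force passes 120 N, or if a joint passes its speed limit or range.

## Working session

There is one attempt and no reset: what is moved stays moved. The work goes in short steps, Python scripts to look and compute and a tool call to move; the robot and the scene stay as the last step left them, time stands still between calls to the robot, and variables do not carry over. Pictures are saved under pics/ and viewed, at most 10 in all, crops included, and the job is handed in when it is done.

Besides the shell and the picture viewer there is one more tool, called after "Request:" by a JSON object that holds its "name" and its "arguments", one argument or row to a line. play_rows: Moves the arm, as the interface text tells. Shifts and turns lie within -1 to 1; 1 stands for 0.5 m of shift or 60 degrees of turn. Its arguments: {"type":"object","properties":{"targets":{"type":"array","items":{"type":"array","items":{"type":"number"}}},"fingers":{"type":"number"}},"required":["targets"]}

```bash
mkdir -p pics
cat > h.py <<'E'
import numpy as np, cv2
from bench import telemetry, viewer, job
def pts(im, uv):
    K=im["camera_matrix"]; uv=np.atleast_2d(uv).astype(float)
    n=cv2.undistortPoints(uv[:,None,:],np.array(K,float),np.array([im["k1"],0,0,0.]))[:,0]
    z=np.array([im["range_z"][int(round(v)),int(round(u))] for u,v in uv])
    c=np.c_[n*z[:,None],z]
    return c@np.array(im["rotation"]).T+np.array(im["eye"])
def cloud(im):
    v,u=np.mgrid[0:480,0:640]; uv=np.c_[u.ravel(),v.ravel()].astype(float)
    return pts(im,uv).reshape(480,640,3)
E
python3 - <<'E'
from h import *
for n in("scene","top"):
    im=viewer.get_image(n); cv2.imwrite(f"pics/{n}0.png",im["frame"]); np.savez(f"{n}0.npz",**im); print(n,im["eye"],im["k1"],np.round(im["rotation"],2).tolist())
print(telemetry.state())
E
```

```text
scene [ 1.11229136 -0.3646211   0.72539878] -0.13349679097252562 [-0.37, 0.79, 0.45, -0.2]
top [ 3.89853599e-01 -4.60800324e-04  1.27177658e+00] 0.0011473918527746523 [-0.04, 0.71, -0.7, 0.04]
{'t': 0.1, 'joint_positions': array([-1.32628890e+00,  2.91188586e-01, -1.54022780e-01,  1.12667923e+00,
        9.16744254e-06,  1.43149568e+00]), 'dq': array([ 0.00119813, -0.0002798 ,  0.00212825, -0.00067749,  0.00036918,
        0.00098635]), 'tau': array([ 1.93506210e-03, -5.37977314e+01,  3.31918752e+01,  9.28965805e-03,
       -2.24771743e-04, -2.54516254e-05]), 'tcp_pos': array([ 0.19650924, -0.48646046,  0.24781856]), 'tool_rot': array([-5.46619505e-04,  9.81642715e-01,  1.90728290e-01, -2.41905216e-05]), 'contact_force': array([ 0.04186689, -0.14998192,  0.68638221]), 'moment': array([ 0.02977228, -0.00649154, -0.02886469]), 'grasp_force': 0.0, 'gripper_width': 1.0014284043507489}
```

View pics/scene0.png

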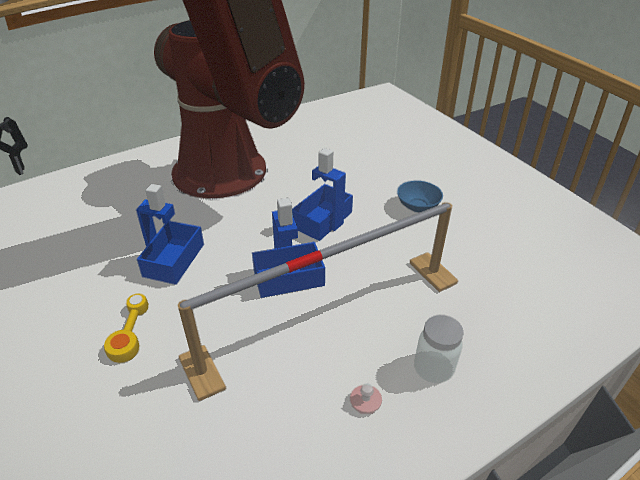

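View pics/top0.png

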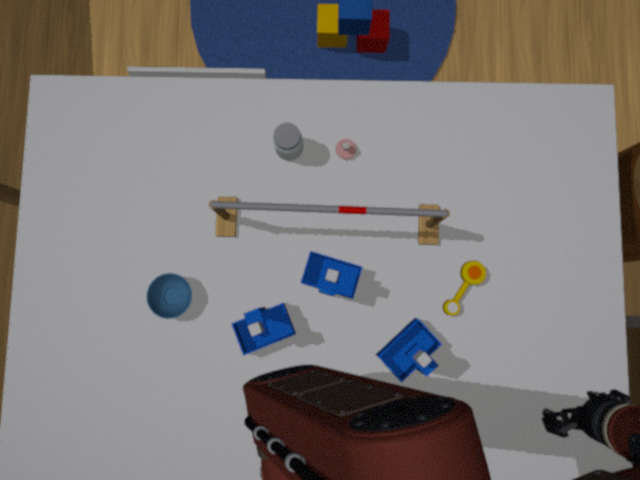

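Three look-alikes have white grips in the top view, at (332,275), (256,328) and (424,358). The first looks farthest from the base (base is at bottom centre), so I'll measure all three and crop it.

```bash
cat > m.py <<'E'
from h import *
t=dict(np.load("top0.npz")); s=dict(np.load("scene0.npz"))
for n,im in(("top",t),("scene",s)):
    P=cloud(im); f=im["frame"].astype(int); hsv=cv2.cvtColor(im["frame"],cv2.COLOR_BGR2HSV)
    ok=im["range_z"]>0
    # grips: top faces
    w=(ok&(P[...,2]>.14)&(P[...,2]<.24)&(hsv[...,1]<60)&(hsv[...,2]>110)&(P[...,0]>.1)&(P[...,0]<.6)).astype(np.uint8)
    k,l,st,c=cv2.connectedComponentsWithStats(w)
    for i in range(1,k):
        if st[i,4]>25:
            q=P[l==i]; q2=q[q[:,2]>np.percentile(q[:,2],90)-.006]; r=cv2.minAreaRect((q2[:,:2]*1000).astype(np.float32))
            print(n,"white",c[i].round(),st[i,4],"top ctr",q2.mean(0).round(4),"zmax",q[:,2].max().round(3),r)
    b=ok&(hsv[...,0]>105)&(hsv[...,0]<125)&(hsv[...,1]>150)&(P[...,2]>.005)&(P[...,2]<.3)&(P[...,0]<.75)
    k,l,st,c=cv2.connectedComponentsWithStats(b.astype(np.uint8))
    for i in range(1,k):
        if st[i,4]>200:
            q=P[l==i]; q2=q[(q[:,2]<.085)]; r=cv2.minAreaRect((q2[:,:2]*1000).astype(np.float32)); print(n,"blue",c[i].round(),q[:,2].max().round(3),np.percentile(q[:,2],1).round(3),r)
    red=ok&((hsv[...,0]<6)|(hsv[...,0]>174))&(hsv[...,1]>180)&(P[...,2]>.15)&(P[...,0]>.45)&(P[...,2]<.22)
    q=P[red]; print(n,"red",red.sum(),np.median(q,0).round(4),q.min(0).round(3),q.max(0).round(3))
    bar=ok&(P[...,2]>.155)&(P[...,2]<.21)&(P[...,0]>.45)&(P[...,0]<.72)
    q=P[bar]; 
    vx,vy,x0,y0=cv2.fitLine(q[:,:2].astype(np.float32),cv2.DIST_HUBER,0,.001,.001).ravel(); print(n,"bar",len(q),q.min(0).round(3),q.max(0).round(3),"yaw",np.degrees(np.arctan2(-vx*np.sign(vy),abs(vy))).round(2),(x0,y0))
    for y in np.linspace(-.2,.25,4):
        qq=q[abs(q[:,1]-y)<.015]; print("  y",y.round(2),len(qq),qq.mean(0).round(4),qq[:,2].max().round(4))
T=t["frame"]; cv2.imwrite("pics/crop.png",np.hstack([cv2.resize(T[235:315,290:380],(400,356),interpolation=3),cv2.resize(s["frame"][185:305,240:375],(400,356),interpolation=3)]))
E
python3 m.py
```

```text
Traceback (most recent call last):
  File "m.py", line 4, in <module>
    P=cloud(im); f=im["frame"].astype(int); hsv=cv2.cvtColor(im["frame"],cv2.COLOR_BGR2HSV)
  File "h.py", line 11, in cloud
    return pts(im,uv).reshape(480,640,3)
           ~~~^^^^^^^
  File "h.py", line 8, in pts
    return c@np.array(im["rotation"]).T+np.array(im["eye"])
           ~^~~~~~~~~~~~~~~~~~~~~~~~~~~
ValueError: matmul: Input operand 1 has a mismatch in its core dimension 0, with gufunc signature (n?,k),(k,m?)->(n?,m?) (size 4 is different from 3)
```

```bash
sed -i 's/^import numpy as np, cv2/&\nfrom scipy.spatial.transform import Rotation as R/; s/np.array(im\["rotation"\]).T/R.from_quat(np.roll(im["rotation"],-1)).as_matrix().T/' h.py; python3 m.py
```

```text
top white [276. 205.] 527 top ctr [0.5856 0.0873 0.1787] zmax 0.187 ((587.6264038085938, 86.69835662841797), (298.95208740234375, 15.217459678649902), 88.95333099365234)
top white [403. 211.] 288 top ctr [ 0.5796 -0.1809  0.1785] zmax 0.185 ((580.925537109375, -187.1215057373047), (167.47232055664062, 11.400656700134277), 88.6504135131836)
top white [332. 275.] 125 top ctr [ 0.4391 -0.0299  0.186 ] zmax 0.193 ((439.1046142578125, -29.926105499267578), (22.54524803161621, 22.484651565551758), 73.44313049316406)
top white [254. 329.] 123 top ctr [0.325  0.1287 0.1861] zmax 0.191 ((324.90252685546875, 129.06959533691406), (22.19964599609375, 22.926054000854492), 23.324068069458008)
top white [423. 359.] 137 top ctr [ 0.2701 -0.2215  0.186 ] zmax 0.191 ((270.20001220703125, -221.27598571777344), (22.438430786132812, 22.17920684814453), 45.58042526245117)
top blue [332. 276.] 0.146 0.005 ((445.9912414550781, -32.105323791503906), (125.42692565917969, 76.9879379272461), 74.14320373535156)
top blue [263. 328.] 0.159 0.005 ((320.21063232421875, 125.64913177490234), (82.18630981445312, 128.09
[... 1682 characters left out ...]
8203, 328.9247741699219), 32.554542541503906)
scene blue [166. 243.] 0.139 0.006 ((274.286376953125, -219.1380157470703), (91.13516998291016, 133.78773498535156), 44.22175979614258)
scene blue [295. 280.] 0.053 0.006 ((461.0609130859375, -36.593536376953125), (130.47152709960938, 61.99361038208008), 76.88380432128906)
scene red 331 [ 0.5866 -0.0718  0.1759] [ 0.576 -0.1    0.164] [ 0.592 -0.04   0.18 ]
scene bar 3063 [ 0.45  -0.28   0.155] [0.599 1.134 0.185] yaw -1.26 (np.float32(0.58593833), np.float32(-0.085816994))
  y -0.2 207 [ 0.583  -0.2002  0.1733] 0.1787
  y -0.05 187 [ 0.581  -0.0498  0.1743] 0.1801
  y 0.1 137 [0.5887 0.0996 0.174 ] 0.1791
  y 0.25 7 [0.5896 0.2374 0.1727] 0.1749
```

View pics/crop.png

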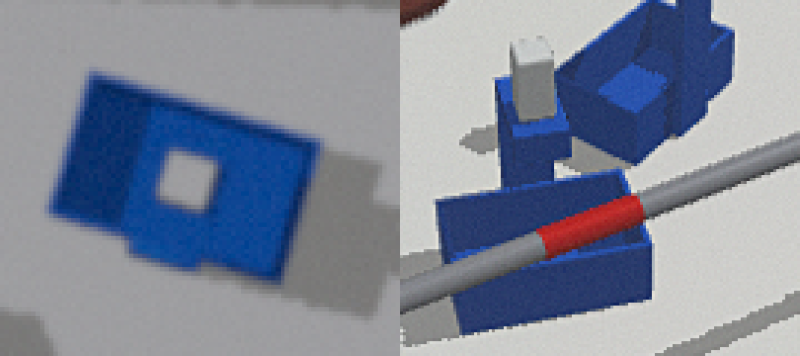

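A in the crop is the caddy meant: its white grip is at crop (187,178), i.e. top (332,275). It sits 0.44 m from the base, against 0.35 m for the other two. The neck bulges on the robot's side at crop (165,260), so its x axis is at about -16°. The bar's axis is at x≈0.5817 near the band, and the band's middle is at y≈-0.0705.

```bash
cat > plan.py <<'E'
import sys
from h import *
def plan(p,yaw,n):  # tool down, tool x at yaw (deg)
    s=telemetry.state(); q=R.from_quat(np.roll(s["tool_rot"],-1)); g=R.from_euler("z",yaw,degrees=True)*R.from_euler("x",180,degrees=True)
    rv=(q.inv()*g).as_rotvec(); d=np.array(p)-s["tcp_pos"]; o=[]
    for i in range(n):
        o.append(np.r_[q.inv().apply(d/n)/.5, rv/n/(np.pi/3)].round(4).tolist()); q=q*R.from_rotvec(rv/n)
    for r in o: print(r)
a=list(map(float,sys.argv[1:])); plan(a[:3],a[3],int(a[4]))
E
python3 plan.py .4395 -.030 .25 74 15
```

```text
[0.0528, -0.0443, -0.0002, -0.0001, -0.0, -0.0578]
[0.0554, -0.041, -0.0002, -0.0001, -0.0, -0.0578]
[0.0578, -0.0376, -0.0002, -0.0001, -0.0, -0.0578]
[0.06, -0.034, -0.0002, -0.0001, -0.0, -0.0578]
[0.0619, -0.0303, -0.0003, -0.0001, -0.0, -0.0578]
[0.0636, -0.0265, -0.0003, -0.0001, -0.0, -0.0578]
[0.0651, -0.0226, -0.0003, -0.0001, -0.0, -0.0578]
[0.0664, -0.0187, -0.0003, -0.0001, -0.0, -0.0578]
[0.0674, -0.0146, -0.0003, -0.0001, -0.0, -0.0578]
[0.0681, -0.0105, -0.0003, -0.0001, -0.0, -0.0578]
[0.0687, -0.0064, -0.0003, -0.0001, -0.0, -0.0578]
[0.0689, -0.0022, -0.0003, -0.0001, -0.0, -0.0578]
[0.0689, 0.002, -0.0003, -0.0001, -0.0, -0.0578]
[0.0687, 0.0061, -0.0003, -0.0001, -0.0, -0.0578]
[0.0682, 0.0103, -0.0003, -0.0001, -0.0, -0.0578]
```

Request:
{"name": "play_rows", "arguments": {
  "targets": [
    [0.053,-0.044,0,0,0,-0.058],
    [0.055,-0.041,0,0,0,-0.058],
    [0.058,-0.038,0,0,0,-0.058],
    [0.06,-0.034,0,0,0,-0.058],
    [0.062,-0.03,0,0,0,-0.058]
  ],
  "fingers": 1
}}

```text
t: 0.52
tcp_pos: [0.2778, -0.3331, 0.248]
tool_rot: [-0.0, 0.941, 0.338, -0.0]
contact_force: [1.4, -0.7, -0.2]
gripper_width: 1.001
grasp_force: 0.0
```

Request:
{"name": "play_rows", "arguments": {
  "targets": [
    [0.064,-0.026,0,0,0,-0.058],
    [0.065,-0.023,0,0,0,-0.058],
    [0.066,-0.019,0,0,0,-0.058],
    [0.067,-0.015,0,0,0,-0.058],
    [0.068,-0.011,0,0,0,-0.058]
  ]
}}

```text
t: 0.93
tcp_pos: [0.3581, -0.1808, 0.2482]
tool_rot: [-0.0, 0.879, 0.477, -0.0]
contact_force: [0.9, -0.6, -0.4]
gripper_width: 1.002
grasp_force: 0.0
```

Request:
{"name": "play_rows", "arguments": {
  "targets": [
    [0.069,-0.006,0,0,0,-0.058],
    [0.069,-0.002,0,0,0,-0.058],
    [0.069,0.002,0,0,0,-0.058],
    [0.069,0.006,0,0,0,-0.058],
    [0.068,0.01,0,0,0,-0.058]
  ]
}}

```text
t: 1.35
tcp_pos: [0.439, -0.028, 0.2482]
tool_rot: [-0.0, 0.797, 0.604, -0.0]
contact_force: [0.4, -0.4, 0.7]
gripper_width: 1.004
grasp_force: 0.0
```

Request:
{"name": "play_rows", "arguments": {
  "targets": [
    [0,0,0,0,0,0],
    [0,0,0,0,0,0],
    [0,0,0,0,0,0]
  ]
}}

```text
t: 1.6
tcp_pos: [0.4383, -0.0299, 0.248]
tool_rot: [-0.0, 0.798, 0.603, -0.0]
contact_force: [-0.0, -0.1, 0.3]
gripper_width: 1.003
grasp_force: 0.0
```

```bash
python3 plan.py .4395 -.030 .164 74 4; python3 -c "
from h import *
print(telemetry.state())"
```

```text
[0.0001, 0.0006, 0.042, -0.0002, 0.0001, 0.0008]
[0.0001, 0.0006, 0.042, -0.0002, 0.0001, 0.0008]
[0.0001, 0.0006, 0.042, -0.0002, 0.0001, 0.0008]
[0.0001, 0.0006, 0.042, -0.0002, 0.0001, 0.0008]
{'t': 1.6, 'joint_positions': array([-2.34509352e-01,  1.28683832e-01, -3.62456102e-01,  1.08050002e+00,
       -3.43657954e-04,  1.61202995e+00]), 'dq': array([-0.02962703, -0.00786171, -0.00435072,  0.00127513,  0.00123058,
       -0.00107663]), 'tau': array([ 1.48197982e+00, -4.16042876e+01,  3.28902984e+01, -3.28882621e-02,
        7.80352950e-02,  1.19248228e-02]), 'tcp_pos': array([ 0.43826169, -0.02985984,  0.24802598]), 'tool_rot': array([-2.16445258e-04,  7.97578059e-01,  6.03215577e-01, -4.00755858e-04]), 'contact_force': array([-0.00072753, -0.06938951,  0.31381731]), 'moment': array([-0.03428321,  0.01773603, -0.01032083]), 'grasp_force': 0.0, 'gripper_width': 1.003030098456406}
```

Descend and grip.

Request:
{"name": "play_rows", "arguments": {
  "targets": [
    [0,0.001,0.042,0,0,0],
    [0,0.001,0.042,0,0,0],
    [0,0,0.042,0,0,0],
    [0,0,0.042,0,0,0],
    [0,0,0,0,0,0]
  ]
}}

```text
t: 2.02
tcp_pos: [0.4369, -0.0309, 0.1613]
tool_rot: [-0.002, 0.798, 0.602, -0.002]
contact_force: [-1.7, 0.1, -1.2]
gripper_width: 1.001
grasp_force: 0.0
```

Request:
{"name": "play_rows", "arguments": {
  "targets": [
    [0,0,0,0,0,0],
    [0,0,0,0,0,0],
    [0,0,0,0,0,0],
    [0,0,0,0,0,0],
    [0,0,0,0,0,0]
  ],
  "fingers": 0
}}

```text
t: 2.43
tcp_pos: [0.4401, -0.0303, 0.1651]
tool_rot: [0.001, 0.798, 0.603, 0.0]
contact_force: [-0.2, -0.1, 0.4]
gripper_width: 0.298
grasp_force: 0.3
```

Request:
{"name": "play_rows", "arguments": {
  "targets": [
    [0,0,0,0,0,0],
    [0,0,0,0,0,0],
    [0,0,0,0,0,0],
    [0,0,0,0,0,0],
    [0,0,0,0,0,0]
  ]
}}

```text
t: 2.85
tcp_pos: [0.4398, -0.0302, 0.1651]
tool_rot: [0.0, 0.798, 0.603, 0.0]
contact_force: [-2.8, -0.7, 6.5]
gripper_width: 0.274
grasp_force: 58.8
```

Request:
{"name": "play_rows", "arguments": {
  "targets": [
    [0,0,-0.02,0,0,0],
    [0,0,-0.04,0,0,0],
    [0,0,-0.05,0,0,0],
    [0,0,-0.04,0,0,0],
    [0,0,0,0,0,0]
  ]
}}

```text
t: 3.27
tcp_pos: [0.4414, -0.0305, 0.2429]
tool_rot: [0.002, 0.798, 0.603, 0.002]
contact_force: [1.2, -0.1, -1.2]
gripper_width: 0.271
grasp_force: 59.4
```

```bash
python3 plan.py .4395 .025 .241 88.8 5;python3 -c "
from h import *
s=telemetry.state();print(s['tcp_pos'],s['contact_force'],s['moment'],s['gripper_width'])"
```

```text
[0.0211, -0.0068, 0.0007, 0.0011, 0.0001, -0.0487]
[0.0215, -0.0057, 0.0007, 0.0011, 0.0001, -0.0487]
[0.0217, -0.0046, 0.0007, 0.0011, 0.0001, -0.0487]
[0.0219, -0.0035, 0.0007, 0.0011, 0.0001, -0.0487]
[0.0221, -0.0024, 0.0007, 0.0011, 0.0001, -0.0487]
[ 0.44144351 -0.03045827  0.24286206] [ 1.15235332 -0.05588623 -1.18032781] [-0.08241193 -0.14230201 -0.02334244] 0.27071340350297207
```

Request:
{"name": "play_rows", "arguments": {
  "targets": [
    [0.021,-0.006,0,0,0,-0.049],
    [0.021,-0.005,0,0,0,-0.049],
    [0.022,-0.004,0,0,0,-0.049],
    [0.022,-0.003,0,0,0,-0.049],
    [0.022,-0.002,0,0,0,-0.049]
  ]
}}

```text
t: 3.68
tcp_pos: [0.4385, 0.0255, 0.2385]
tool_rot: [-0.0, 0.713, 0.701, -0.0]
contact_force: [0.6, 0.4, -2.9]
gripper_width: 0.274
grasp_force: 59.4
```

Request:
{"name": "play_rows", "arguments": {
  "targets": [
    [0,0,0,0,0,0],
    [0,0,0,0,0,0],
    [0,0,0,0,0,0],
    [0,0,0,0,0,0]
  ]
}}

```text
t: 4.02
tcp_pos: [0.439, 0.0245, 0.2391]
tool_rot: [-0.0, 0.714, 0.7, -0.0]
contact_force: [-0.3, 0.0, -2.7]
gripper_width: 0.271
grasp_force: 59.4
```

```bash
python3 plan.py .5837 .025 .241 88.8 8;python3 - <<'E'
from h import *
im=viewer.get_image("scene"); cv2.imwrite("pics/s1.png",cv2.resize(im["frame"][100:340,180:500],(800,600),interpolation=3))
s=telemetry.state();print(s['tcp_pos'],s['contact_force'],s['moment'],s['gripper_width'])
E
```

```text
[0.0009, 0.0362, -0.0005, -0.0, 0.0, 0.0]
[0.0009, 0.0362, -0.0005, -0.0, 0.0, 0.0]
[0.0009, 0.0362, -0.0005, -0.0, 0.0, 0.0]
[0.0009, 0.0362, -0.0005, -0.0, 0.0, 0.0]
[0.0009, 0.0362, -0.0005, -0.0, 0.0, 0.0]
[0.0009, 0.0362, -0.0005, -0.0, 0.0, 0.0]
[0.0009, 0.0362, -0.0005, -0.0, 0.0, 0.0]
[0.0009, 0.0362, -0.0005, -0.0, 0.0, 0.0]
[0.43901612 0.02444018 0.23913173] [ 0.12557716 -1.3933883  -2.10369311] [-0.01031075 -0.01347945  0.00022121] 0.27913655791608577
```

View pics/s1.png

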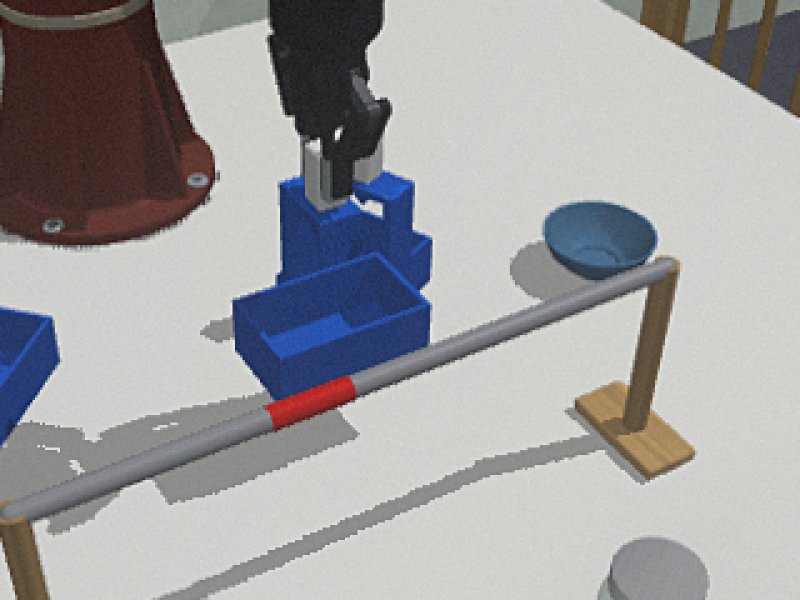

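The caddy is held level: block at crop (325,170), tray centre (330,320), clear of the bar. With the lip tip at z≈0.188, it clears the bar's top at 0.178, so I'm moving in.

Request:
{"name": "play_rows", "arguments": {
  "targets": [
    [0.001,0.036,-0.002,0,0,0],
    [0.001,0.036,-0.001,0,0,0],
    [0.001,0.036,0,0,0,0],
    [0.001,0.036,0,0,0,0],
    [0.001,0.036,0,0,0,0]
  ]
}}

```text
t: 4.48
tcp_pos: [0.5299, 0.0252, 0.2407]
tool_rot: [0.0, 0.714, 0.7, -0.0]
contact_force: [1.1, -0.6, -2.3]
gripper_width: 0.272
grasp_force: 60.1
```

Request:
{"name": "play_rows", "arguments": {
  "targets": [
    [0.001,0.036,0,0,0,0],
    [0.001,0.036,0,0,0,0],
    [0.001,0.036,0,0,0,0],
    [0,0,0,0,0,0],
    [0,0,0,0,0,0]
  ]
}}

```text
t: 4.9
tcp_pos: [0.5834, 0.0256, 0.2401]
tool_rot: [-0.0, 0.714, 0.7, -0.0]
contact_force: [-0.9, 0.6, -3.1]
gripper_width: 0.273
grasp_force: 60.5
```

```bash
cat > chk.py <<'E'
from h import *
import sys
im=viewer.get_image("top"); P=cloud(im); hsv=cv2.cvtColor(im["frame"],cv2.COLOR_BGR2HSV); ok=im["range_z"]>0
b=ok&(hsv[...,0]>105)&(hsv[...,0]<125)&(hsv[...,1]>150)&(P[...,0]>.5)&(P[...,0]<.66)&(P[...,1]>-.25)&(P[...,1]<.16)
for lo,hi in((.06,.12),(.14,.22)):
    q=P[b&(P[...,2]>lo)&(P[...,2]<hi)]
    if len(q)>10: print(lo,len(q),q.min(0).round(4),q.max(0).round(4),cv2.minAreaRect((q[:,:2]*1000).astype(np.float32)))
im2=viewer.get_image("scene")
cv2.imwrite(sys.argv[1],np.hstack([cv2.resize(im["frame"][150:290,220:420],(400,280),interpolation=3),cv2.resize(im2["frame"][150:325,200:450],(400,280),interpolation=3)]))
s=telemetry.state();print(s['t'],s['tcp_pos'],s['contact_force'],s['moment'],s['gripper_width'],s['tool_rot'])
E
python3 chk.py pics/c2.png
```

```text
5.0 [0.5823854  0.02586459 0.24049499] [-0.13281104  0.40984858 -1.59773919] [0.00196643 0.03673898 0.02594776] 0.27310501478662713 [-4.00467127e-04  7.14123607e-01  7.00019405e-01 -3.82260201e-04]
```

View pics/c2.png

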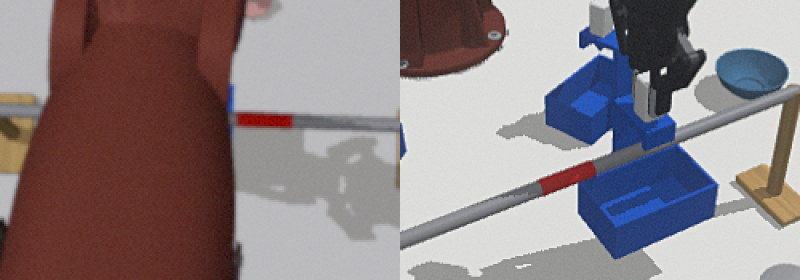

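The right crop shows the lip over and beyond the bar at (655,140), with the tray passed under it. Lowering.

Request:
{"name": "play_rows", "arguments": {
  "targets": [
    [0,0.001,0.01,0,0,0],
    [0,0,0.01,0,0,0],
    [0,0,0.01,0,0,0],
    [0,0,0.008,0,0,0],
    [0,0,0,0,0,0]
  ]
}}

```text
t: 5.42
tcp_pos: [0.5828, 0.0262, 0.2207]
tool_rot: [-0.001, 0.714, 0.7, -0.001]
contact_force: [-0.2, 0.5, -2.6]
gripper_width: 0.277
grasp_force: 60.4
```

Request:
{"name": "play_rows", "arguments": {
  "targets": [
    [0,0,0.003,0,0,0],
    [0,0,0.002,0,0,0],
    [0,0,0,0,0,0],
    [0,0,0,0,0,0]
  ]
}}

```text
t: 5.75
tcp_pos: [0.5837, 0.0261, 0.2194]
tool_rot: [0.0, 0.714, 0.7, 0.0]
contact_force: [0.4, -0.5, -2.4]
gripper_width: 0.272
grasp_force: 60.5
```

Request:
{"name": "play_rows", "arguments": {
  "targets": [
    [0,0,0.003,0,0,0],
    [0,0,0.002,0,0,0],
    [0,0,0,0,0,0],
    [0,0,0,0,0,0]
  ]
}}

```text
t: 6.08
tcp_pos: [0.5835, 0.0261, 0.2167]
tool_rot: [-0.0, 0.714, 0.7, -0.0]
contact_force: [0.4, 0.5, -2.6]
gripper_width: 0.27
grasp_force: 60.6
```

Request:
{"name": "play_rows", "arguments": {
  "targets": [
    [0,0,0.002,0,0,0],
    [0,0,0.001,0,0,0],
    [0,0,0,0,0,0],
    [0,0,0,0,0,0]
  ]
}}

```text
t: 6.42
tcp_pos: [0.5836, 0.0261, 0.2153]
tool_rot: [-0.0, 0.714, 0.7, -0.0]
contact_force: [-0.1, 0.2, -3.4]
gripper_width: 0.272
grasp_force: 60.6
```

Request:
{"name": "play_rows", "arguments": {
  "targets": [
    [0,0,0.001,0,0,0],
    [0,0,0.001,0,0,0],
    [0,0,0,0,0,0],
    [0,0,0,0,0,0]
  ]
}}

```text
t: 6.75
tcp_pos: [0.5836, 0.0261, 0.2151]
tool_rot: [0.0, 0.714, 0.7, 0.0]
contact_force: [-2.6, -0.9, 4.8]
gripper_width: 0.278
grasp_force: 61.9
```

Request:
{"name": "play_rows", "arguments": {
  "targets": [
    [0,0,0.001,0,0,0],
    [0,0,0.001,0,0,0],
    [0,0,0,0,0,0],
    [0,0,0,0,0,0]
  ]
}}

```text
t: 7.08
tcp_pos: [0.5837, 0.0261, 0.2151]
tool_rot: [0.001, 0.714, 0.7, 0.0]
contact_force: [-4.7, 0.2, 12.8]
gripper_width: 0.273
grasp_force: 62.9
```

Hooked and in contact. I'll ease the load a little, then start the slide.

Request:
{"name": "play_rows", "arguments": {
  "targets": [
    [0,-0.001,-0.001,0,0,0],
    [0,-0.001,-0.001,0,0,0],
    [0,0,0,0,0,0],
    [0,0,0,0,0,0]
  ]
}}

```text
t: 7.42
tcp_pos: [0.5833, 0.0261, 0.215]
tool_rot: [0.001, 0.714, 0.7, 0.001]
contact_force: [0.1, 1.0, 5.1]
gripper_width: 0.273
grasp_force: 61.5
```

Request:
{"name": "play_rows", "arguments": {
  "targets": [
    [-0.006,0,0,0,0,0],
    [-0.01,0,0,0,0,0],
    [-0.012,0,0,0,0,0],
    [-0.012,0,0,0,0,0]
  ]
}}

```text
t: 7.75
tcp_pos: [0.5829, 0.0076, 0.215]
tool_rot: [-0.0, 0.713, 0.701, 0.002]
contact_force: [0.7, 7.1, 7.0]
gripper_width: 0.276
grasp_force: 61.7
```

Request:
{"name": "play_rows", "arguments": {
  "targets": [
    [-0.012,0,0,0,0,0],
    [-0.012,0,0,0,0,0],
    [-0.012,0,0,0,0,0],
    [-0.012,0,0,0,0,0],
    [-0.012,0,0,0,0,0]
  ]
}}

```text
t: 8.17
tcp_pos: [0.5823, -0.0225, 0.215]
tool_rot: [-0.0, 0.714, 0.701, 0.002]
contact_force: [1.7, 8.1, 6.5]
gripper_width: 0.276
grasp_force: 61.7
```

Request:
{"name": "play_rows", "arguments": {
  "targets": [
    [-0.012,0,0,0,0,0],
    [-0.012,0,0,0,0,0],
    [-0.012,0,0,0,0,0],
    [-0.012,0,0,0,0,0],
    [-0.01,0,0,0,0,0]
  ]
}}

```text
t: 8.58
tcp_pos: [0.5817, -0.0516, 0.215]
tool_rot: [-0.0, 0.714, 0.701, 0.002]
contact_force: [1.1, 8.1, 7.3]
gripper_width: 0.277
grasp_force: 61.8
```

Request:
{"name": "play_rows", "arguments": {
  "targets": [
    [-0.01,0,0,0,0,0],
    [-0.007,0,0,0,0,0],
    [0,0,0,0,0,0],
    [0,0,0,0,0,0]
  ]
}}

```text
t: 8.92
tcp_pos: [0.5815, -0.0606, 0.215]
tool_rot: [-0.0, 0.714, 0.7, 0.001]
contact_force: [0.9, 4.0, 6.9]
gripper_width: 0.273
grasp_force: 61.8
```

Request:
{"name": "play_rows", "arguments": {
  "targets": [
    [-0.006,0,0,0,0,0],
    [-0.007,0,0,0,0,0],
    [-0.006,0,0,0,0,0],
    [0,0,0,0,0,0],
    [0,0,0,0,0,0]
  ]
}}

```text
t: 9.33
tcp_pos: [0.5813, -0.0698, 0.215]
tool_rot: [-0.0, 0.714, 0.7, 0.001]
contact_force: [-0.1, 6.0, 7.6]
gripper_width: 0.273
grasp_force: 61.9
```

Run:
```python
from h import *
im=viewer.get_image("scene"); np.savez("s3.npz",**im); cv2.imwrite("pics/s3.png",cv2.resize(im["frame"][220:310,250:370],(800,600),interpolation=3))
s=telemetry.state();print(s['t'],s['tcp_pos'],s['contact_force'],s['moment'])
```

```text
9.3833 [ 0.58134583 -0.06977123  0.21498852] [1.19111391 6.35162818 7.2477954 ] [ 1.27825479 -0.18658447  0.01163566]
```

View pics/s3.png

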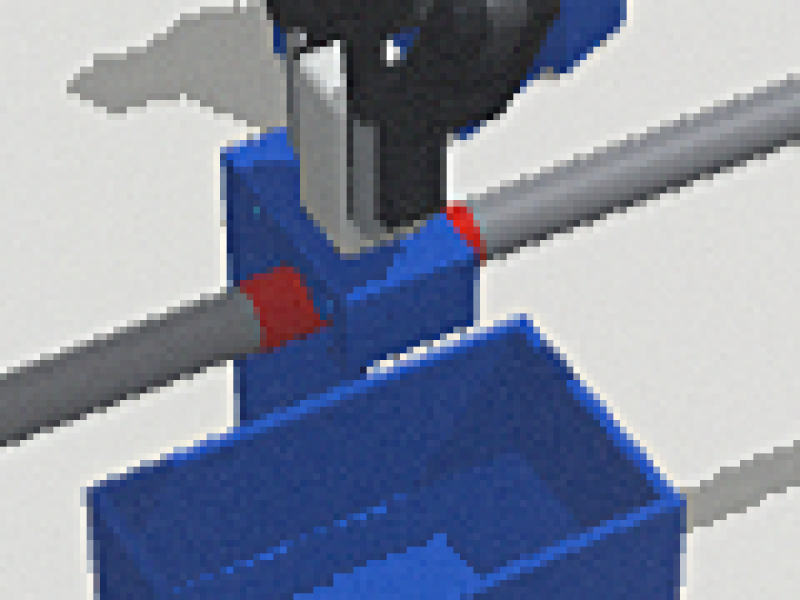

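Hook straddles the band: red shows at crop (285,305) on the left and (465,232) on the right. I'll check the centring by ray geometry.

Run:
```python
from h import *
im=dict(np.load("s3.npz")); C=im["eye"]; M=R.from_quat(np.roll(im["rotation"],-1)).as_matrix()
def ray(u,v):
    n=cv2.undistortPoints(np.array([[[250+u/6.667-.5,220+v/6.667-.5]]],float),np.array(im["camera_matrix"],float),np.array([im["k1"],0,0,0.]))[0,0]
    return M@np.r_[n,1]
def hit(u,v,p0,n): d=ray(u,v); return C+d*((p0-C)@n)/(d@n)
r=np.array([.0206,.9998,0]); a=np.array([.5815,-.0705,.170]); n=C-a; n-=n@r*r; n/=np.linalg.norm(n)
for k,(u,v) in dict(redL=(254,312),face=(316,297),redR=(472,232)).items(): print(k,hit(u,v,a+.008*n,n).round(4))
for k,(u,v) in dict(rimL=(90,487),rimB=(525,318),rimF=(685,493)).items(): print(k,hit(u,v,np.array([0,0,.1]),np.array([0,0,1.])).round(4))
```

```text
redL [ 0.5861 -0.1013  0.176 ]
face [ 0.5878 -0.0856  0.1747]
redR [ 0.5877 -0.0423  0.1757]
rimL [ 0.5494 -0.1317  0.1   ]
rimB [ 0.5523 -0.0036  0.1   ]
rimF [ 0.6281 -0.0028  0.1   ]
```

Caddy is about 3 mm short (hook -0.068, band -0.0715). I'll nudge it, unload to a light touch, and open.

Request:
{"name": "play_rows", "arguments": {
  "targets": [
    [-0.003,0,0,0,0,0],
    [-0.003,0,0,0,0,0],
    [0,0,0,0,0,0],
    [0,0,-0.001,0,0,0],
    [0,0,0,0,0,0]
  ]
}}

```text
t: 9.8
tcp_pos: [0.5812, -0.0733, 0.2151]
tool_rot: [0.0, 0.714, 0.7, 0.001]
contact_force: [2.4, 4.4, 3.7]
gripper_width: 0.273
grasp_force: 61.3
```

Request:
{"name": "play_rows", "arguments": {
  "targets": [
    [0.001,0,0,0,0,0],
    [0,0,0,0,0,0],
    [0,0,0,0,0,0]
  ]
}}

```text
t: 10.05
tcp_pos: [0.5812, -0.0733, 0.2151]
tool_rot: [0.0, 0.714, 0.7, 0.0]
contact_force: [4.1, 3.4, 4.3]
gripper_width: 0.273
grasp_force: 61.5
```

Request:
{"name": "play_rows", "arguments": {
  "targets": [
    [0,0.001,0,0,0,0],
    [0,0,0,0,0,0],
    [0,0,0,0,0,0]
  ]
}}

```text
t: 10.3
tcp_pos: [0.5813, -0.0733, 0.215]
tool_rot: [0.0, 0.714, 0.7, 0.0]
contact_force: [2.0, 4.0, 5.2]
gripper_width: 0.271
grasp_force: 61.8
```

Request:
{"name": "play_rows", "arguments": {
  "targets": [
    [0,0,0,0,0,0],
    [0,0,0,0,0,0],
    [0,0,0,0,0,0],
    [0,0,0,0,0,0],
    [0,0,0,0,0,0]
  ],
  "fingers": 0.6
}}

```text
t: 10.72
tcp_pos: [0.5808, -0.0735, 0.2145]
tool_rot: [-0.0, 0.714, 0.7, -0.0]
contact_force: [0.1, -0.1, 0.1]
gripper_width: 0.595
grasp_force: 0.0
```

Request:
{"name": "play_rows", "arguments": {
  "targets": [
    [0,0,0,0,0,0],
    [0,0,0,0,0,0],
    [0,0,0,0,0,0],
    [0,0,0,0,0,0],
    [0,0,0,0,0,0]
  ]
}}

```text
t: 11.13
tcp_pos: [0.5812, -0.0734, 0.2148]
tool_rot: [0.0, 0.714, 0.7, -0.0]
contact_force: [1.1, 0.1, 0.2]
gripper_width: 0.602
grasp_force: 0.0
```

Run:
```python
from h import *
im=viewer.get_image("scene"); np.savez("s4.npz",**im); cv2.imwrite("pics/s4.png",cv2.resize(im["frame"][220:310,250:370],(800,600),interpolation=3))
s=telemetry.state();print(s['t'],s['tcp_pos'],s['contact_force'],s['gripper_width'])
```

```text
11.1833 [ 0.58114666 -0.07336373  0.21480357] [ 0.34177872  0.09636589 -1.13965311] 0.5979367541656598
```

View pics/s4.png

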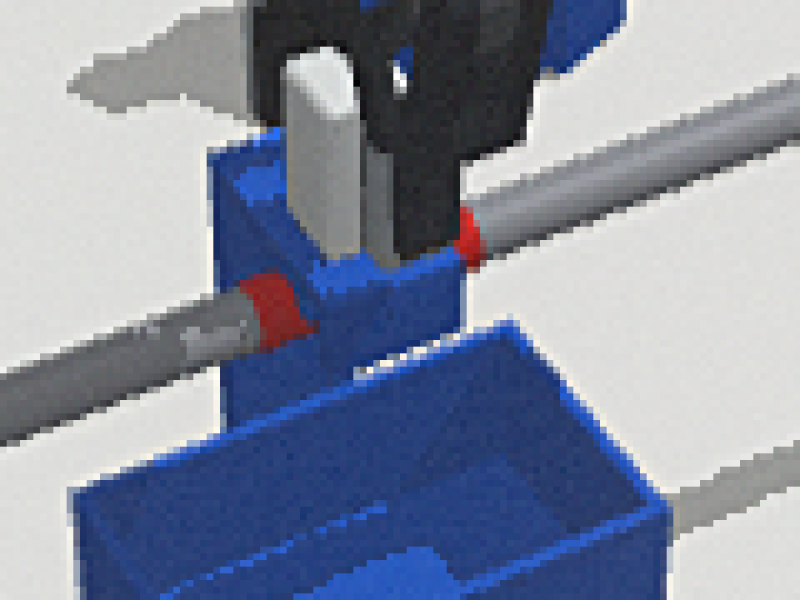

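The caddy hangs free at about y=-0.0715: red shows left at crop (275,310) and right at (470,238), rim corners at (75,490) and (512,320). Pads are clear of the block, so I'm retreating straight up.

Request:
{"name": "play_rows", "arguments": {
  "targets": [
    [0,0,-0.02,0,0,0],
    [0,0,-0.04,0,0,0],
    [0,0,-0.05,0,0,0],
    [0,0,-0.06,0,0,0],
    [0,0,-0.06,0,0,0]
  ]
}}

```text
t: 11.6
tcp_pos: [0.5807, -0.0733, 0.3317]
tool_rot: [-0.0, 0.714, 0.7, -0.0]
contact_force: [0.7, 0.0, -0.0]
gripper_width: 0.6
grasp_force: 0.0
```

Request:
{"name": "play_rows", "arguments": {
  "targets": [
    [0,0,0,0,0,0],
    [0,0,0,0,0,0],
    [0,0,0,0,0,0],
    [0,0,0,0,0,0],
    [0,0,0,0,0,0]
  ]
}}

```text
t: 12.02
tcp_pos: [0.5807, -0.0732, 0.3288]
tool_rot: [-0.001, 0.714, 0.7, -0.0]
contact_force: [-0.5, -0.1, 0.2]
gripper_width: 0.602
grasp_force: 0.0
```

Request:
{"name": "play_rows", "arguments": {
  "targets": [
    [0,0,0,0,0,0],
    [0,0,0,0,0,0],
    [0,0,0,0,0,0],
    [0,0,0,0,0,0],
    [0,0,0,0,0,0]
  ]
}}

```text
t: 12.43
tcp_pos: [0.5811, -0.0734, 0.3298]
tool_rot: [-0.0, 0.714, 0.7, -0.0]
contact_force: [0.1, 0.7, 0.0]
gripper_width: 0.597
grasp_force: 0.0
```

Run:
```python
from h import *
im=viewer.get_image("scene"); cv2.imwrite("pics/s5.png",cv2.resize(im["frame"][130:340,180:460],(800,600),interpolation=3))
s=telemetry.state();print(s['t'],s['tcp_pos'])
```

```text
12.4833 [ 0.58115345 -0.07334702  0.32977195]
```

View pics/s5.png

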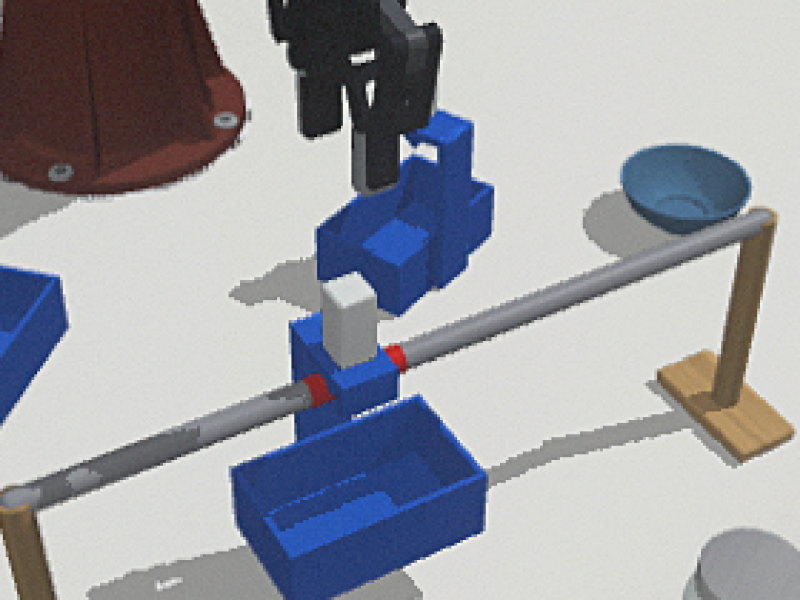

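The caddy hangs level and free, with red on both sides of the hook at crop (318,388) and (395,358). The gripper is well above it, so I'm handing in.

```bash
python3 -c "
from bench import job
print(job.finish_job())"
```

```text
the job is handed in; nothing more can be done
None
```

The job is handed in, with no verdict returned: the blue caddy was hooked on the rail about 97 mm from the band, slid to the band's middle (within about 1 mm by my measurement), and left hanging free with the arm well clear; nothing else was touched.

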